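# Rinse the glue brush in the water pot

### The arm

A 7-joint arm with a two-finger parallel gripper is mounted at the origin on the work surface. World frame = base frame: x ahead of the robot, y to its left, z up, the work surface at z = 0. Lengths are in m, angles in rad, forces in N, time in s.
With the tool pointing down it reaches from about 0.4 to 0.85 m from the base axis. Payload 4.5 kg.
Tool frame: the origin (TCP) lies midway between the tips of the shut fingers; the grasp point (between the pads) lies 19 mm behind it; x points along the fingers, y is the direction in which the jaws open and shut, and the axes are right-handed (so a half turn about x gives the same grasp; the last joint's range is limited). The gripper opens to 88 mm and grips with 3 to 60 N. Pads are 18 mm wide; open, the fingers measure 123 mm over their backs; the gripper's body (75 mm by 187 mm) begins 45 mm behind the grasp point.
Start: joints at [-1.247, 0.689, -0.195, 1.565, 0.157, 0.902, -0.215], TCP at [0.179, 0.599, 0.239] pointing down, gripper open.
Joint ranges: [-3.01, 3.01], [-0.46, 2.08], [-1.47, 1.51], [0.13, 2.56], [-1, 4.14], [0.04, 2.09], [-2.66, 2.66]. Speed limits (rad/s): [2.57, 2.57, 3.14, 3.14, 3.14, 3.14, 3.14].

### API

Orientations are given as a unit quaternion [x, y, z, w].
In Python, from plant import get_state, imaging, r gives the robot as it stands.
- The arm moves only by the tool send_rows, never from a script. Its arguments are lists of equal length, an entry for each row: "linear": the shift along the tool's x, y, z in m, a list of three; "twist": the turn about the tool's x in rad. In form: {"linear": [[tx, ty, tz], ...], "twist": [twist, ...]}. A call has 1 to 20 rows; each row shifts and turns the commanded pose from where the row before left it, along the tool's axes as they then stand; what a row does not reach is not made up. A row lasts 1/8 s, in which the tool goes at most 62.5 mm and 10.7 degrees, less where a joint would pass 70% of its speed; a pose out of reach is approached as far as the arm can. A call is refused whole if a number of a shift passes 0.0625 or a number of a turn 0.188, either way. A call with a gripper value outside its range is refused whole. "jaw" is the closure, from 0 (fully open) to 1 (shut), set as the call begins (left out, the last holds). The fingers move at their own pace and stop on an object; "newtons" is the grip in N (left out, the last holds). Time passes only in rows, so rows that do not move let the fingers close. It gives the time, the measured TCP pose, the force and the opening at its end, in the units of the state.
- get_state(): the state, without advancing time (a new reading comes with each control period).
- imaging.snapshot(name): name is "side" or "top"; returns a dict with "frame" (480x640x3 uint8, red, green, blue), "fovy" (degrees; the focal length in pixels is half the picture's height over the tangent of half this angle, whatever the lens; pixels are square), "cx", "cy" (the principal point, pixels), "rvec" (rotation vector, rad) and "tvec" (3), from world to camera coordinates, as OpenCV has them. Camera axes: x right, y down, z forward; pixel columns grow to the right and rows downward; lengths in m; the calibration is good to about 2 mm. A picture is of the moment at which its call begins. There is no depth.
- r.finish_job(): hands the job in, once; it reports no verdict.
The state is a dict: "clock": time; "q": joint angles; "qd": joint speeds; "joint_torque": joint torques, N m; "tool_pos": TCP position; "eef_rot": TCP orientation; "contact_force": force on the tool from outside, world axes, zero at the start; "moment": the same for the moment, N m; "opening": opening from 0.0 (shut) to 1.0 (fully open).
Only numpy, scipy, OpenCV 4.12 (cv2) and the standard library are available. Lean on these libraries where they do the work, as an engineer would, in place of code of your own. Each camera call takes 0.05 s, during which the arm holds its last target. There are 200 camera calls.

### The job

Gluing is finished: rinse the red-handled glue brush. Lift it out of its yellow stand, dip its bristles for about a second well down into the blue water pot, holding the brush upright, then set it gently back in the same stand and let go. Keep the bristles out of the green glue pot, and leave both pots standing where they are.

Things in the scene. Friction and masses are not known exactly. Their poses are not given: they have to be found in the camera images.
- brush: Loose glue brush, 0.12 kg, round, 175 mm long, upright, bristles down in the yellow stand. Origin: bristle tip, on the long axis; z up the handle. Heights above the tip: pale bristles, 20 mm diameter, 0 to 35; steel ferrule, 19 mm, 35 to 60; black disc, 72 mm, 60 to 65; red handle, 24 mm, 65 to 175 mm. Grip the handle 110 to 150 mm above the tip, at any yaw.
- stand: Fixed upright yellow tube on a dark round foot, 96 mm wide: the brush's stand. Origin: centre of the underside, on the table; z up. Tube 58 mm outer, 48 mm inner diameter; rim 78 mm and floor 8 mm above the origin. The brush hangs with its black disc flat on the rim, its tip then 18 mm above the origin, with 14 mm of play all round.
- blue_pot: Loose blue plastic pot, 0.4 kg, open on top; its water is not shown, it looks empty. Origin: centre of the underside; z up. 75 mm high, 94 mm inner and 100 mm outer diameter at the rim, 84 mm at the foot, walls 3 mm, floor 4 mm. A dip takes the bristle tip 20 mm or more below the rim; beyond 55 mm the brush's disc may meet the rim.
- green_pot: Loose green plastic glue pot, looks empty: same shape, size, mass and origin as the blue pot. Not to be used or moved. Stand, blue pot, green pot and a closed screw jar (76 mm diameter, 85 mm high) stand in a row across the table in any order; nothing near them is taller, save the brush itself.
Not all that is in view belongs to the job. What is meant by the brush is not orange or purple, and is the smaller of those in its own colour.

How it is judged:
On the way:
1. the brush, held upright in the gripper, has its bristle tip at least 20 mm below the rim of the blue pot, inside it, for 0.3 s (horizontal distance between brush and blue_pot below 0.04 m and z of brush in the frame of blue_pot below 0.055 m and angle between brush's own z axis and vertical below 0.35 rad and contact force between the fingers and brush above 0.5 N), for 0.3 s.
At the end, for the whole second after the job is handed in: The brush is back in the yellow stand, bristles down: tip within 20 mm sideways of the stand's axis and 12 to 24 mm above the stand's origin (disc on the rim), upright within about 10 degrees, at rest and released; both pots upright (within about 10 degrees) and within 20 mm of where they stood (horizontal distance between brush and stand below 0.02 m and z of brush in the frame of stand between 0.012 and 0.024 m and angle between each of brush, blue_pot, green_pot's own z axis and vertical below 0.17 rad and linear speed of brush below 0.02 m/s and contact force between the fingers and brush below 0.1 N and distance of each of blue_pot, green_pot from where it was at the start of the episode below 0.02 m); the robot touches nothing.
It fails at once if a pot is moved by more than 20 mm or tipped by more than 15 degrees ((distance of blue_pot from where it was at the start of the episode above 0.02 m or angle between blue_pot's own z axis and vertical above 0.26 rad) or (distance of green_pot from where it was at the start of the episode above 0.02 m or angle between green_pot's own z axis and vertical above 0.26 rad)).
It fails at once if the bristle tip goes down into the green pot (horizontal distance between brush and green_pot below 0.045 m and z of brush in the frame of green_pot below 0.072 m).
It fails at once if the brush is dropped: it moves faster than 0.5 m/s (a fall of about 13 mm) while the gripper does not hold it (contact force between the fingers and brush below 0.05 N and linear speed of brush above 0.5 m/s).
It also fails if it takes over 54 s, if anything falls off the work surface, if the arm or the gripper's body presses on something with over 40 N, if the wrist force passes 120 N, or if a joint passes its speed limit or range.

## Working session

There is one attempt and no reset: what is moved stays moved. The work goes in short steps, Python scripts to look and compute and a tool call to move; the robot and the scene stay as the last step left them, time stands still between calls to the robot, and variables do not carry over. Pictures are saved under pics/ and viewed, and the job is handed in when it is done.

Besides the shell and the picture viewer there is one more tool, called after ">>>" as a command line: name --pt "numbers of a row" for each row, then --argument value for the rest. send_rows: Moves the arm, as the interface text tells. Its arguments: {"type":"object","properties":{"linear":{"type":"array","items":{"type":"array","items":{"type":"number"}}},"twist":{"type":"array","items":{"type":"number"}},"jaw":{"type":"number"},"newtons":{"type":"number"}},"required":["linear","twist"]}

```bash
mkdir -p pics
cat > h.py <<'E'
import numpy as np, cv2
from plant import get_state, imaging, r
def snap(n,fn=None):
    s=imaging.snapshot(n); im=s["frame"]
    if fn: cv2.imwrite(fn,im[:,:,::-1])
    R=cv2.Rodrigues(np.array(s["rvec"],float))[0]; t=np.array(s["tvec"],float).reshape(3)
    f=240/np.tan(np.radians(s["fovy"])/2); K=np.array([[f,0,s["cx"]],[0,f,s["cy"]],[0,0,1]])
    return s,K,R,t
def ray(c,u,v):
    _,K,R,t=c; d=R.T@np.linalg.inv(K)@np.array([u,v,1.]); return -R.T@t,d
def atz(c,u,v,z):
    o,d=ray(c,u,v); return o+d*(z-o[2])/d[2]
def tri(c1,p1,c2,p2):
    o1,d1=ray(c1,*p1);o2,d2=ray(c2,*p2)
    s=np.linalg.lstsq(np.c_[d1,-d2],o2-o1,rcond=None)[0]
    a,b=o1+d1*s[0],o2+d2*s[1]; return (a+b)/2,np.linalg.norm(a-b)
def proj(c,p):
    _,K,R,t=c; q=K@(R@np.array(p)+t); return q[:2]/q[2]
E
python3 - <<'E'
from h import *
for n in("side","top"):
    s,K,R,t=snap(n,f"pics/{n}0.png"); print({k:v for k,v in s.items() if k!="frame"}, -R.T@t)
print(get_state())
E
```

```text
{'fovy': 44.666782582815664, 'cx': 330.7996799436895, 'cy': 235.969702867464, 'rvec': array([ 2.15233014, -0.67520287,  0.35712957]), 'tvec': array([-0.42534865,  0.21164814,  0.77244724])} [ 0.05813085 -0.63003104  0.64967134]
{'fovy': 51.81754295915896, 'cx': 318.45937077815626, 'cy': 243.3807780764862, 'rvec': array([ 2.07529058, -2.14995543,  0.2384544 ]), 'tvec': array([0.02789957, 0.52795216, 0.66083498])} [0.37616715 0.01943006 0.75784925]
{'clock': 0.1, 'q': array([-1.24717108,  0.68993271, -0.19450662,  1.5661921 ,  0.157302  ,
        0.9025135 , -0.21510722]), 'qd': array([-0.00076419, -0.00192038, -0.00165394, -0.00283078, -0.00055065,
       -0.00098901,  0.0003466 ]), 'joint_torque': array([-3.36335957e-03, -5.28495669e+01, -1.27158534e+00, -1.53837240e+01,
       -5.25798183e-02,  1.97923255e-03,  5.27826376e-05]), 'tool_pos': array([0.1785069 , 0.59839038, 0.23798233]), 'eef_rot': array([ 0.10150748,  0.69973747, -0.1026755 ,  0.69965809]), 'contact_force': array([-0.70218002,  0.64273346, -0.82397048]), 'moment': array([ 0.02580166, -0.03292761,  0.02481199]), 'opening': 0.9993300414903676}
```

View pics/side0.png

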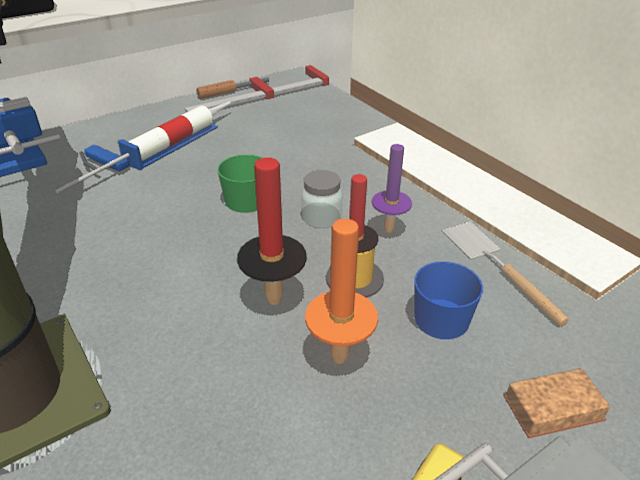

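View pics/top0.png

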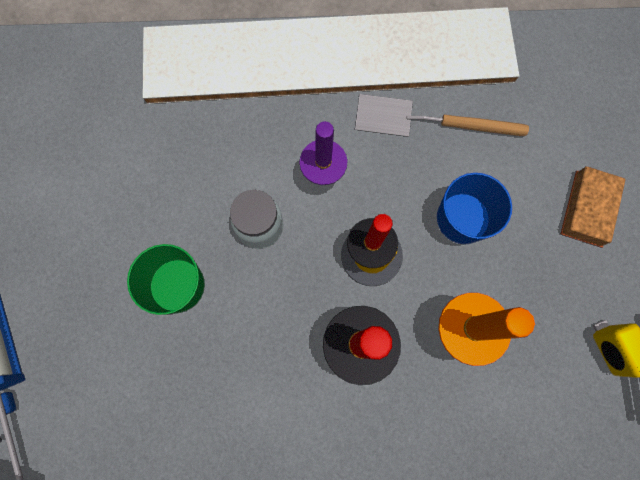

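The top view shows four candidates. In pixels (side / top):
- Small red brush in the yellow stand: (358,210) / (380,230)
- Large red brush: (269,210) / (370,345)
- Orange brush: (343,270) / (490,325)
- Purple brush: (395,175) / (324,145)

The choice is the small red one in the yellow stand. I'll check it in a crop and measure.

Run:
```python
from h import *
a=cv2.imread("pics/side0.png");b=cv2.imread("pics/top0.png")
A=cv2.resize(a[150:340,310:500],(400,400),interpolation=cv2.INTER_CUBIC)
B=cv2.resize(b[150:300,320:520],(533,400),interpolation=cv2.INTER_CUBIC)[:, :400]
cv2.imwrite("pics/crop0.png",np.hstack([A,B]))
S=snap("side");T=snap("top")
for n,ps,pt in [("small top",(359,178),(384,222)),("large top",(268,164),(376,343)),("orange top",(344.5,226),(520,322)),("purple top",(397,148),(325,129)),("jar lid",(322,180),(254,212))]:
    print(n,*[np.round(x,4) for x in tri(S,ps,T,pt)])
# rims by ellipse fit of colour masks
for n,c,lo,hi in [("blue",T,(100,100,60),(130,255,255)),("green",T,(50,120,40),(85,255,255))]:
    hsv=cv2.cvtColor(c[0]["frame"],cv2.COLOR_RGB2HSV); m=cv2.inRange(hsv,lo,hi)
    k=max(cv2.findContours(m,0,1)[0],key=lambda q:cv2.contourArea(q) if q[:,0,0].min()>60 else 0)
    print(n,cv2.boundingRect(k),cv2.minEnclosingCircle(k))
    (u,v),_=cv2.minEnclosingCircle(k); print(atz(c,u,v,.075))
```

```text
small top [ 0.5214 -0.0668  0.1928] 0.0018
large top [ 0.3826 -0.0427  0.2498] 0.0018
orange top [ 0.3976 -0.1955  0.2368] 0.0011
purple top [ 0.6518 -0.0024  0.1722] 0.0018
jar lid [0.5711 0.0992 0.0838] 0.0003
blue (437, 173, 75, 71) ((474.0, 210.5), 38.84916687011719)
[ 0.56527252 -0.21586504  0.075     ]
green (127, 244, 77, 71) ((165.21337890625, 281.1783447265625), 38.345420837402344)
[0.47832229 0.22408181 0.075     ]
```

View pics/crop0.png

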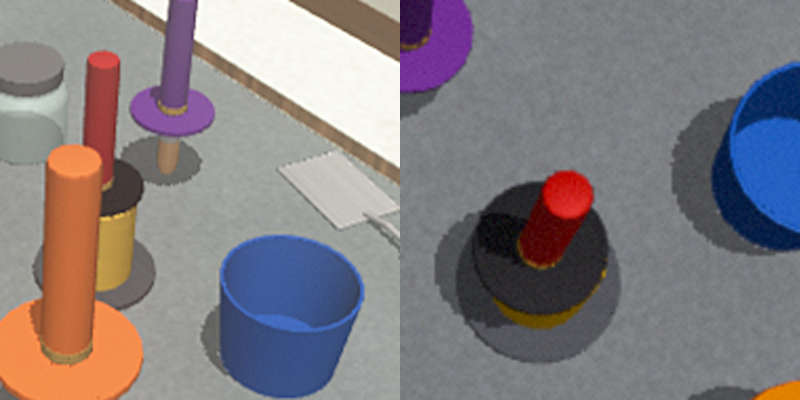

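The crop confirms a thin red handle with a black disc on the yellow tube. The triangulated top at z=0.193 fits 18+175 mm. The large red brush (0.25) and the orange one (0.237) are taller, so the jaw's long axis should lie along world y.

```bash
cat >> h.py <<'E'
from scipy.spatial.transform import Rotation as Ro
def go(p):
    s=get_state(); R=Ro.from_quat(s["eef_rot"]).as_matrix()
    print("t",s["clock"],"tcp",np.round(s["tool_pos"],4),"q",np.round(s["q"],2),"open",round(s["opening"],3),"F",np.round(s["contact_force"],1))
    print("axes x,y,z:",np.round(R.T,3).tolist()); print("delta tool",np.round(R.T@(np.array(p)-s["tool_pos"]),4))
E
python3 - <<'E'
from h import *
T=snap("top")
print("disc",atz(T,372.5,242.6,.083),"foot",atz(T,372.3,255.4,.004))
go([.52,-.068,.30])
E
```

```text
disc [ 0.52139856 -0.06601501  0.083     ] foot [ 0.51806869 -0.0744978   0.004     ]
t 0.25 tcp [0.1785 0.5987 0.2383] q [-1.25  0.69 -0.19  1.57  0.16  0.9  -0.22] open 1.003 F [ 0.6 -0.4 -0.1]
axes x,y,z: [[-0.0, -0.001, -1.0], [0.286, 0.958, -0.001], [0.958, -0.286, 0.0]]
delta tool [-0.0612 -0.5414  0.5177]
```

>>> send_rows --pt "-0.03 0 0" --pt "-0.03 0 0" --pt "-0.03 0 0" --pt "0 -0.045 0.023" --pt "0 -0.045 0.023" --pt "0 -0.045 0.023" --pt "0 -0.045 0.023" --pt "0 -0.045 0.023" --pt "0 -0.045 0.023" --pt "0 -0.045 0.023" --pt "0 -0.045 0.023" --pt "0 -0.045 0.023" --pt "0 -0.045 0.023" --pt "0 -0.045 0.023" --pt "0 -0.045 0.023" --pt "0 -0.045 0.023" --pt "0 -0.045 0.023" --pt "0 0 0" --twist '[-0.145,-0.145,0,0,0,0,0,0,0,0,0,0,0,0,0,0,0,0]' --jaw 0 --newtons 20

```text
clock: 2.5
tool_pos: [0.5018, -0.0355, 0.3283]
eef_rot: [0.002, 0.707, -0.003, 0.707]
contact_force: [0.1, 0.5, 0.2]
opening: 1.003
```

Run:
```python
from h import *
go([.5215,-.067,.25])
S=snap("side","pics/s1.png")
```

```text
t 2.5 tcp [ 0.5018 -0.0355  0.3283] q [ 0.12  0.42 -0.21  1.8   0.11  0.93  1.43] open 1.003 F [0.1 0.5 0.2]
axes x,y,z: [[0.0, -0.002, -1.0], [0.008, 1.0, -0.002], [1.0, -0.008, 0.0]]
delta tool [ 0.0784 -0.0312  0.0199]
```

View pics/s1.png

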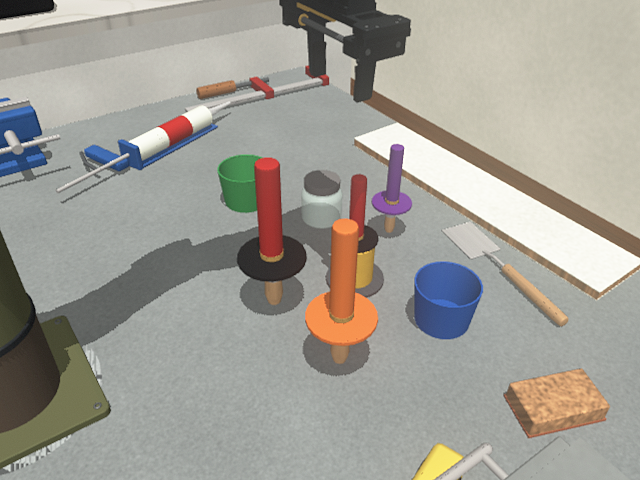

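>>> send_rows --pt "0 -0.0156 0.01" --pt "0 -0.0156 0.01" --pt "0 0 0" --pt "0.03 0 0" --pt "0.03 0 0" --pt "0.02 0 0" --pt "0.02 0 0" --pt "0.02 0 0" --pt "0.02 0 0" --pt "0.02 0 0" --pt "0.02 0 0" --pt "0.009 0 0" --pt "0 0 0" --twist '[0,0,0,0,0,0,0,0,0,0,0,0,0]'

```text
clock: 4.18
tool_pos: [0.5205, -0.0618, 0.1395]
eef_rot: [-0.0, 0.707, 0.0, 0.707]
contact_force: [-0.5, -0.3, 0.4]
opening: 1.005
```

Run:
```python
from h import *
go([.5215,-.067,.139])
S=snap("side","pics/s2.png")
T=snap("top","pics/t2.png")
a=cv2.resize(S[0]["frame"][60:300,260:500],(400,400));b=cv2.resize(T[0]["frame"][120:320,280:480],(400,400))
cv2.imwrite("pics/c2.png",np.hstack([a,b])[:,:,::-1])
```

```text
t 4.175 tcp [ 0.5205 -0.0618  0.1395] q [ 0.12  0.71 -0.14  1.96  0.2   0.48  1.4 ] open 1.005 F [-0.5 -0.3  0.4]
axes x,y,z: [[-0.001, 0.0, -1.0], [-0.001, 1.0, 0.0], [1.0, 0.001, -0.001]]
delta tool [ 0.0005 -0.0052  0.001 ]
```

View pics/c2.png

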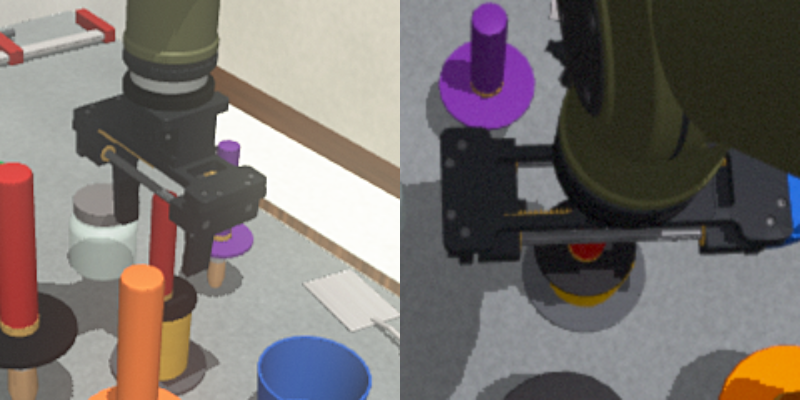

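The side view shows the handle between the open fingers. Shift 5 mm and close.

>>> send_rows --pt "0 -0.005 0.001" --pt "0 0 0" --twist '[0,0]'

```text
clock: 4.53
tool_pos: [0.5221, -0.068, 0.1402]
eef_rot: [0.0, 0.707, -0.0, 0.707]
contact_force: [0.2, -0.3, 0.5]
opening: 1.006
```

>>> send_rows --pt "0 0 0" --pt "0 0 0" --pt "0 0 0" --pt "0 0 0" --pt "0 0 0" --pt "0 0 0" --pt "0 0 0" --pt "0 0 0" --pt "0 0 0" --pt "0 0 0" --twist '[0,0,0,0,0,0,0,0,0,0]' --jaw 1 --newtons 25

```text
clock: 5.78
tool_pos: [0.5216, -0.0672, 0.1396]
eef_rot: [-0.0, 0.707, 0.0, 0.707]
contact_force: [-0.1, 0.2, -1.9]
opening: 0.264
```

>>> send_rows --pt "-0.01 0 0" --pt "-0.015 0 0" --pt "-0.02 0 0" --pt "-0.02 0 0" --pt "-0.02 0 0" --pt "-0.02 0 0" --pt "-0.015 0 0" --pt "0 0 0" --pt "0 0 0" --twist '[0,0,0,0,0,0,0,0,0]'

```text
clock: 6.9
tool_pos: [0.5214, -0.0672, 0.2597]
eef_rot: [-0.0, 0.707, 0.0, 0.707]
contact_force: [-0.4, -0.6, -2.2]
opening: 0.261
```

Run:
```python
from h import *
go([.5653,-.2159,.2595])
S=snap("side","pics/s3.png")
T=snap("top","pics/t3.png")
cv2.imwrite("pics/c3.png",np.hstack([S[0]["frame"][60:380,200:600],T[0]["frame"][60:380,200:600]])[:,:,::-1])
```

```text
t 6.9 tcp [ 0.5214 -0.0672  0.2597] q [ 0.17  0.53 -0.2   1.84  0.14  0.79  1.47] open 0.261 F [-0.4 -0.6 -2.2]
axes x,y,z: [[-0.0, 0.0, -1.0], [-0.0, 1.0, 0.0], [1.0, 0.0, -0.0]]
delta tool [ 0.0002 -0.1487  0.0439]
```

View pics/c3.png

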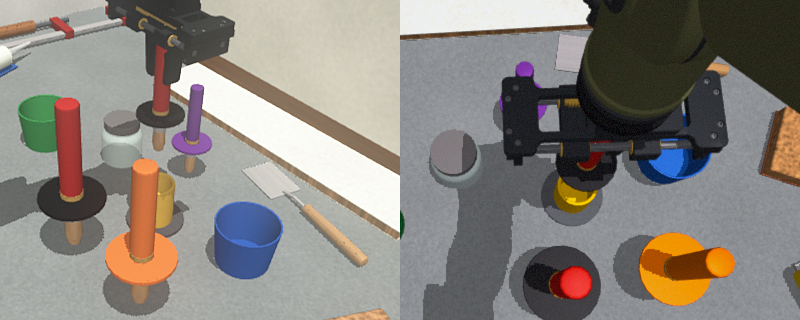

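The brush is gripped, upright and clear of the stand. Next I move over the blue pot and overlay the estimated rims.

>>> send_rows --pt "0 -0.02 0.006" --pt "0 -0.03 0.009" --pt "0 -0.03 0.009" --pt "0 -0.03 0.009" --pt "0 -0.024 0.007" --pt "0 -0.015 0.004" --pt "0 0 0" --pt "0 0 0" --twist '[0,0,0,0,0,0,0,0]'

```text
clock: 8.0
tool_pos: [0.5656, -0.215, 0.2595]
eef_rot: [-0.0, 0.707, 0.001, 0.707]
contact_force: [0.0, -0.1, -1.1]
opening: 0.265
```

Run:
```python
from h import *
go([.5653,-.2159,.165])
S=snap("side");T=snap("top")
def circ(c,im,p,rad,col):
    pts=np.array([proj(c,[p[0]+rad*np.cos(a),p[1]+rad*np.sin(a),p[2]]) for a in np.linspace(0,6.28,60)]); cv2.polylines(im,[np.int32(pts*16)],True,col,1,cv2.LINE_AA,4)
out=[]
for c in(S,T):
    im=c[0]["frame"].copy(); 
    if c is T: im=cv2.imread("pics/top0.png")[:,:,::-1].copy()
    circ(c,im,[.5653,-.2159,.075],.05,(255,255,0)); circ(c,im,[.518,-.0745,.078],.029,(255,0,255)); circ(c,im,[.518,-.0745,.003],.048,(0,255,255))
    out.append(cv2.resize(im[140:340,300:500] if c is S else im[140:340,320:520],(400,400)))
cv2.imwrite("pics/c4.png",np.hstack(out)[:,:,::-1])
```

```text
t 8.0 tcp [ 0.5656 -0.215   0.2595] q [ 0.4   0.64 -0.2   1.6   0.15  0.92  1.72] open 0.265 F [ 0.  -0.1 -1.1]
axes x,y,z: [[-0.001, 0.001, -1.0], [-0.001, 1.0, 0.001], [1.0, 0.001, -0.001]]
delta tool [ 0.0945 -0.001  -0.0002]
```

View pics/c4.png

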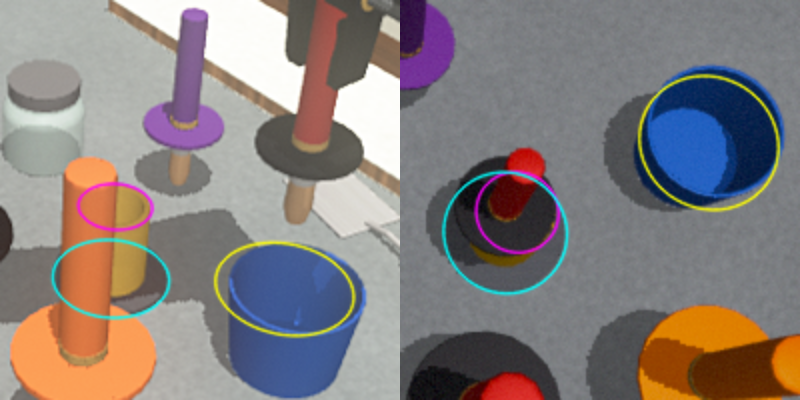

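The side and top overlays agree that the blue rim lies about 6 mm further in +x and 4 mm in -y, and that the stand estimate fits. I'll correct for that, then dip with the tip about 38 mm below the rim.

>>> send_rows --pt "0 -0.005 0.005" --pt "0 0 0" --pt "0.015 0 0" --pt "0.02 0 0" --pt "0.02 0 0" --pt "0.02 0 0" --pt "0.015 0 0" --pt "0.01 0 0" --pt "0 0 0" --pt "0 0 0" --pt "0 0 0" --pt "0 0 0" --pt "0 0 0" --twist '[0,0,0,0,0,0,0,0,0,0,0,0,0]'

```text
clock: 9.72
tool_pos: [0.5709, -0.2212, 0.1599]
eef_rot: [-0.0, 0.707, 0.0, 0.707]
contact_force: [-0.5, -0.5, -0.9]
opening: 0.266
```

Run:
```python
from h import *
go([.5715,-.2195,.1595])
S=snap("side"); cv2.imwrite("pics/c5.png",cv2.resize(S[0]["frame"][140:360,340:560],(500,500))[:,:,::-1])
```

```text
t 9.725 tcp [ 0.5709 -0.2212  0.1599] q [ 0.39  0.77 -0.17  1.68  0.19  0.71  1.69] open 0.266 F [-0.5 -0.5 -0.9]
axes x,y,z: [[0.0, -0.0, -1.0], [-0.0, 1.0, -0.0], [1.0, 0.0, 0.0]]
delta tool [0.0004 0.0017 0.0006]
```

View pics/c5.png

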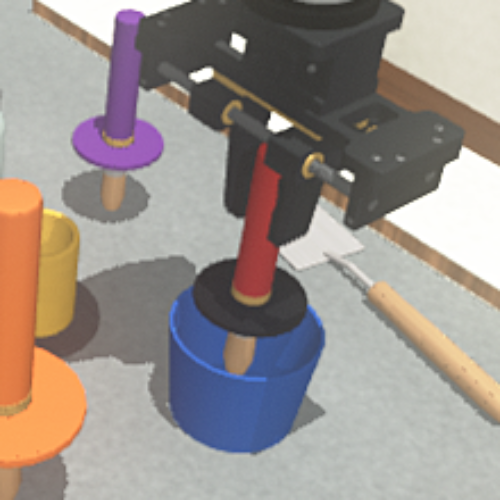

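The brush is upright, with its bristles well inside the blue pot and clear of the walls. I'll hold there, lift, and go back over the stand.

>>> send_rows --pt "0 0 0" --pt "0 0 0" --pt "0 0 0" --pt "0 0 0" --pt "-0.01 0 0" --pt "-0.015 0 0" --pt "-0.02 0 0" --pt "-0.02 0 0" --pt "-0.02 0 0" --pt "-0.015 0 0" --twist '[0,0,0,0,0,0,0,0,0,0]'

```text
clock: 11.02
tool_pos: [0.5712, -0.2213, 0.2618]
eef_rot: [-0.0, 0.706, -0.0, 0.708]
contact_force: [-0.5, 0.3, -1.2]
opening: 0.264
```

>>> send_rows --pt "0 0.015 -0.005" --pt "0 0.025 -0.009" --pt "0 0.03 -0.01" --pt "0 0.03 -0.01" --pt "0 0.025 -0.009" --pt "0 0.015 -0.005" --pt "0 0.01 -0.004" --pt "0 0 0" --pt "0 0 0" --twist '[0,0,0,0,0,0,0,0,0]'

```text
clock: 12.15
tool_pos: [0.519, -0.0722, 0.2596]
eef_rot: [0.0, 0.707, -0.001, 0.707]
contact_force: [0.3, -0.3, -0.8]
opening: 0.264
```

Run:
```python
from h import *
go([.519,-.071,.144])
S=snap("side");T=snap("top"); cv2.imwrite("pics/c6.png",np.hstack([cv2.resize(S[0]["frame"][100:320,260:480],(400,400)),cv2.resize(T[0]["frame"][150:300,300:450],(400,400))])[:,:,::-1])
```

```text
t 12.15 tcp [ 0.519  -0.0722  0.2596] q [ 0.17  0.53 -0.2   1.84  0.14  0.78  1.47] open 0.264 F [ 0.3 -0.3 -0.8]
axes x,y,z: [[0.0, -0.001, -1.0], [0.001, 1.0, -0.001], [1.0, -0.001, 0.0]]
delta tool [ 0.1156  0.0013 -0.    ]
```

View pics/c6.png

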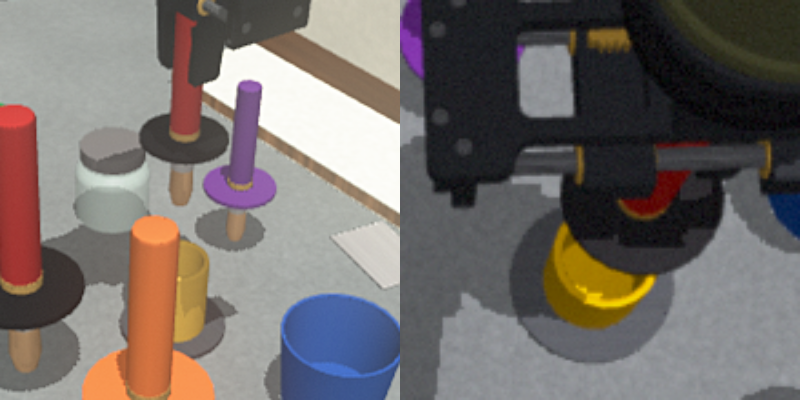

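The stand rim in the top crop, centred near (376,245) px, puts the stand at about (0.519, -0.071). The brush is within a couple of mm of that. Lowering, slowly at the end.

>>> send_rows --pt "0.01 0 0" --pt "0.02 0 0" --pt "0.02 0 0" --pt "0.02 0 0" --pt "0.015 0 0" --pt "0.015 0 0" --pt "0.008 0 0" --pt "0.004 0 0" --pt "0.002 0 0" --pt "0.002 0 0" --pt "0.002 0 0" --pt "0.001 0 0" --pt "0 0 0" --pt "0 0 0" --twist '[0,0,0,0,0,0,0,0,0,0,0,0,0,0]'

```text
clock: 14.0
tool_pos: [0.5188, -0.0712, 0.1408]
eef_rot: [-0.0, 0.707, 0.0, 0.707]
contact_force: [0.5, 0.3, -1.2]
opening: 0.269
```

Run:
```python
from h import *
go([.519,-.071,.1396])
S=snap("side");T=snap("top"); cv2.imwrite("pics/c7.png",np.hstack([cv2.resize(S[0]["frame"][150:320,280:450],(400,400)),cv2.resize(T[0]["frame"][150:300,300:450],(400,400))])[:,:,::-1])
```

```text
t 14.0 tcp [ 0.5188 -0.0712  0.1408] q [ 0.14  0.71 -0.15  1.96  0.2   0.48  1.42] open 0.269 F [ 0.5  0.3 -1.2]
axes x,y,z: [[0.0, 0.0, -1.0], [-0.0, 1.0, 0.0], [1.0, 0.0, 0.0]]
delta tool [0.0012 0.0002 0.0002]
```

View pics/c7.png

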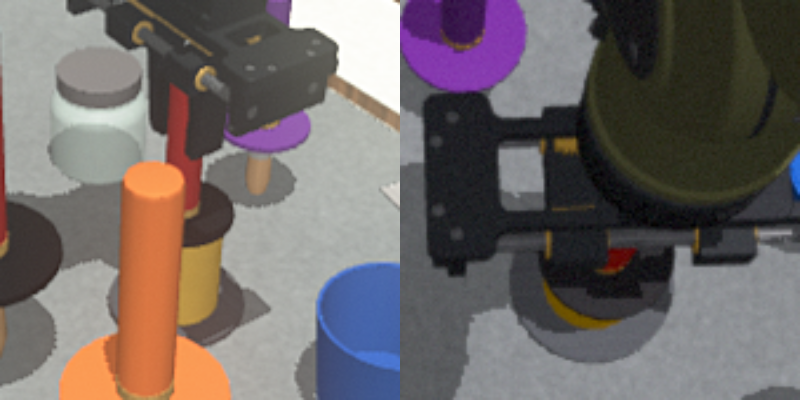

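The disc is on or about 1 mm above the rim. One more millimetre down, then release and retreat.

>>> send_rows --pt "0.001 0 0" --pt "0.0005 0 0" --pt "0 0 0" --pt "0 0 0" --twist '[0,0,0,0]'

```text
clock: 14.6
tool_pos: [0.5187, -0.0712, 0.1392]
eef_rot: [-0.0, 0.707, 0.0, 0.707]
contact_force: [-0.3, -0.1, -1.6]
opening: 0.264
```

>>> send_rows --pt "0 0 0" --pt "0 0 0" --pt "0 0 0" --pt "0 0 0" --pt "0 0 0" --pt "0 0 0" --pt "0 0 0" --pt "0 0 0" --twist '[0,0,0,0,0,0,0,0]' --jaw 0

```text
clock: 15.6
tool_pos: [0.5187, -0.0711, 0.1392]
eef_rot: [-0.0, 0.707, 0.0, 0.707]
contact_force: [-0.3, 0.8, 0.8]
opening: 0.995
```

Run:
```python
from h import *
go([.519,-.071,.33])
S=snap("side");T=snap("top"); cv2.imwrite("pics/c8.png",np.hstack([cv2.resize(S[0]["frame"][150:320,280:450],(400,400)),cv2.resize(T[0]["frame"][150:300,300:450],(400,400))])[:,:,::-1])
```

```text
t 15.6 tcp [ 0.5187 -0.0711  0.1392] q [ 0.14  0.71 -0.14  1.96  0.21  0.48  1.42] open 0.995 F [-0.3  0.8  0.8]
axes x,y,z: [[0.0, 0.0, -1.0], [-0.0, 1.0, 0.0], [1.0, 0.0, 0.0]]
delta tool [-1.908e-01  1.000e-04  3.000e-04]
```

View pics/c8.png

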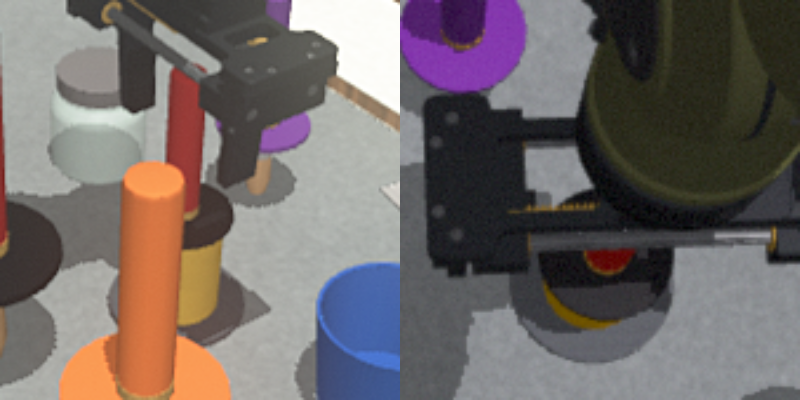

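Released, and the brush stands upright on the rim. Retreating up and then toward +y to clear the view.

>>> send_rows --pt "-0.01 0 0" --pt "-0.02 0 0" --pt "-0.03 0 0" --pt "-0.03 0 0" --pt "-0.03 0 0" --pt "-0.03 0 0" --pt "-0.03 0 0" --pt "0 0.04 0" --pt "0 0.04 0" --pt "0 0.04 0" --pt "0 0.04 0" --pt "0 0.04 0" --pt "0 0.04 0" --pt "0 0 0" --pt "0 0 0" --pt "0 0 0" --twist '[0,0,0,0,0,0,0,0,0,0,0,0,0,0,0,0]'

```text
clock: 17.7
tool_pos: [0.5189, 0.1671, 0.3194]
eef_rot: [0.0, 0.707, -0.001, 0.707]
contact_force: [-0.2, -0.1, 0.5]
opening: 1.001
```

Run:
```python
from h import *
go([.519,.169,.319])
S=snap("side","pics/s9.png");T=snap("top","pics/t9.png")
a=cv2.imread("pics/top0.png");d=cv2.absdiff(a,cv2.imread("pics/t9.png")).max(2)
print("blue pot diff px",(d[160:250,430:520]>50).sum())
cv2.imwrite("pics/c9.png",cv2.resize(np.hstack([S[0]["frame"],T[0]["frame"]]),(800,300),interpolation=cv2.INTER_AREA)[:,:,::-1])
```

```text
t 17.7 tcp [0.5189 0.1671 0.3194] q [-0.26  0.49 -0.22  1.7   0.13  0.97  1.04] open 1.001 F [-0.2 -0.1  0.5]
axes x,y,z: [[0.0, -0.001, -1.0], [0.002, 1.0, -0.001], [1.0, -0.002, 0.0]]
delta tool [0.0004 0.0019 0.0001]
blue pot diff px 0
```

View pics/c9.png

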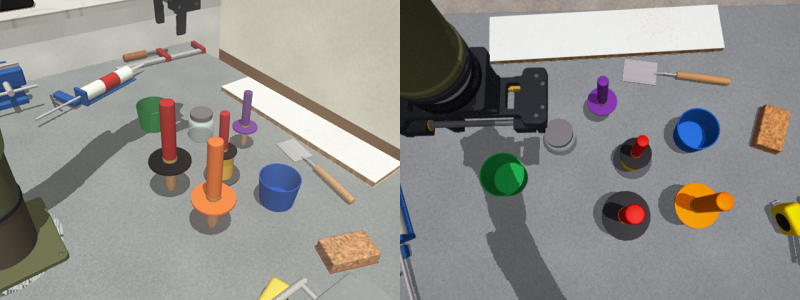

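The brush is in its stand, both pots are where they were, and the arm is clear.

```bash
python3 -c "from plant import r; print(r.finish_job())"
```

```text
the job is handed in; nothing more can be done
None
```

The small red-handled brush was rinsed and is back in its yellow stand. I lifted it out and held it upright in the blue pot with its tip about 38 mm below the rim for about a second. I then set it back with its disc on the rim, let go, moved the arm clear, and handed the job in at about 18 s.

- **Brush and arm:** the last pictures show the brush upright in the stand, the gripper open and clear of everything, and the force reading near zero.
- **Pots:** the top view around the blue pot is unchanged from the start. I checked the green pot only by eye, and it stands where it was; the arm never came near it while holding the brush.
- **Disagreement:** my first estimate of the blue pot's position was about 6–7 mm off. Overlays in both views showed this, and I corrected it before dipping.

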